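# Refit the citrus press's switch knob and hold it in

## Task

The citrus press is going back into service after cleaning. First try its sprung arm: bring the handle all the way down, then ease it slowly back up to the top without letting it spring. Then turn the loose pointer knob so that its bore matches the flatted switch shaft on the press, push it fully home, and press the shaft in against its spring; finish still holding the knob pressed in (do not let go), and do not knock the other things about.

Things in the scene. Friction and masses are not known exactly. Their poses are not given: they have to be found in the camera images.
- press: White citrus press, fixed: motor base 220 x 150 x 62 mm with a steel bowl (124 mm across, rim 112 mm high), two cheeks at the back, and a low switch pod on its right (110 x 100 mm, 70 mm high, centre 100 mm towards -x and 175 mm right of the origin). Origin: centre of the base's underside, on the counter; x points from the handle side to the back, y to its left, z up.
- press_arm (a joint): Angle of the press's yoke arm (rad): 0 = raised at its upper stop (start), 0.70 = all the way down at its lower stop. A spring (about 6 N at the handle when raised, 12 N when down) snaps it back to 0 if let go. It counts as sprung back if it rises faster than 1.5 rad/s (0.33 m/s at the handle).
- handle_grip (a point): Middle of the arm's handle: a round black bar, 24 mm diameter, along the press's y axis, clear for 110 mm between the two side bars that run back to the pivot. It moves on an arc of 220 mm radius about the pivot: 275 mm above the counter when raised, 125 mm when down, up to 13 mm further forward midway. The bar turns with the arm, so it rolls in the fingers.
- pivot (a point): Point on the arm's pivot axis at the yoke's middle; the axis is level along the press's y axis, 200 mm above the counter, 85 mm behind the press origin. The handle stands 0.35 rad above level seen from it when raised, 0.35 rad below level when down.
- spindle (a joint): How far the switch shaft is pushed in (m): 0 = out (start), 0.006 = fully in at its stop. A spring holds it out: it starts to move at about 4 N and needs about 10 N to be fully in. It does not turn.
- switch: Switch on top of the pod, fixed: a dark round bezel 56 mm across and 3 mm high with the shaft standing in its middle; turned to varying angles. Origin: centre of the bezel's underside, 70 mm above the counter; x points the way the shaft's flat faces.
- spindle_tip (a point): Centre of the top face of the switch shaft: an upright steel D-shaft, 16 mm diameter, with one flat 4 mm from the axis; top edge bevelled 2 mm; it stands 22 mm out of the bezel (tip 95 mm above the counter). z is up along the shaft; x points from the axis squarely out through the flat. It moves down with the shaft.
- knob: Loose black pointer knob standing on the counter, bore down: round skirt 51 mm diameter, 18 mm high, under a bar grip 16 mm thick at heights 18 to 46 mm; its sides are parallel from 24 mm behind to 15 mm ahead of the axis, then taper to a narrow nose 34 mm ahead. Origin: centre of the underside; z up; x along the bar to the nose. About 60 g.
- knob_seat (a point): Centre of the closed end of the knob's D bore, on its axis, 14 mm above its underside; it meets spindle_tip when the knob is fully home (skirt then 8 mm above the bezel, 2 mm with the shaft fully in). The bore is 18.4 mm across with its flat 5.2 mm from the axis on the nose side (+x): it fits only with the nose over the shaft's flat, within about 0.15 rad.
- tamper: Coffee tamper (58 mm across, 82 mm high, brown handle), a bystander. Origin under its centre. It, the jigger and the knob stand in a row, in any order, on the strip of counter to the right of the switch pod, in front of a glass guard: upright glass 560 mm ahead of the robot base, 430 mm high, from 100 mm right of the robot's middle onwards to the right. Keep the gripper and wrist in front of it.
- jigger: Copper double-ended bar measure standing on the counter (43 mm across, 84 mm high), a bystander. Origin under its centre.
- cup: White espresso cup (61 x 85 x 53 mm) standing on the counter left of the press, a bystander. Origin under its centre.
Not all that is in view belongs to the job. Leave any blue look-alike of the knob alone.

How it is judged (in metres and radians):
On the way, in this order (a step that is already met when the one before it is completed fails the run):
1. the handle is brought all the way down (value of joint press_arm above 0.64 rad), for 0.1 s.
2. the arm is back up at the top (value of joint press_arm below 0.05 rad), for 0.2 s.
3. the knob is fully home on the shaft, turned to match its flat (distance between knob_seat and spindle_tip below 0.004 m and angle between the z axis of knob and the z axis of spindle_tip, either way round below 0.12 rad and angle between the x axis of knob and the x axis of spindle_tip, either way round below 0.3 rad), for 0.2 s.
At the end, for the whole second after the job is handed in: Still held at the end: the knob is fully home on the shaft (bore end within 4 mm of the shaft's tip, axes within 0.12 rad, nose within 0.3 rad of the flat), the fingers on the knob keep the shaft pushed in by more than 3.5 mm of its 6 mm, and the press arm is up (within 0.06 rad) (all of step 3 and value of joint spindle above 0.0035 m and contact force between the fingers and knob above 2 N and value of joint press_arm below 0.06 rad); the arm keeps its last pose, push and grip.
It fails at once if the arm springs back up instead of being eased (velocity of joint press_arm below -1.5 rad/s).
It fails at once if another thing is knocked about (moved more than 40 mm) (distance of any of tamper, jigger, cup from where it was at the start of the episode above 0.04 m).
It also fails if it takes over 67 s, if anything falls off the work surface, if the arm or the gripper's body presses on something with over 40 N, if the wrist force passes 120 N, or if a joint passes its speed limit or range.

## Robot

A 6-joint arm with a two-finger parallel gripper is mounted at the origin on a cart in front of the work surface, level with it; the furniture and walls round the work are solid. World frame = base frame: x ahead of the robot, y to its left, z up, the work surface at z = 0. Lengths are in mm, angles in rad, forces in N, time in s.
With the tool pointing down it reaches from about 350 to 775 mm from the base axis. Payload 7.3 kg.
Tool frame: the origin (TCP) lies on the front face of the gripper's body, between the roots of the fingers; the fingertips stand 66 mm ahead of it and the grasp point (between the pads) lies 47 mm ahead of it (bot.tip_extent is the distance from the TCP to the fingertips, in mm); z points along the fingers, y is the line along which they close (so a half turn about z gives the same grasp; the last joint's range is limited). The gripper opens to 92 mm and grips with 3 to 60 N. Pads are 19 mm wide; open, the fingers measure 130 mm over their backs; the gripper's body (75 mm by 190 mm) begins 47 mm behind the grasp point.
Start: joints at [1.009, 0.342, 1.524, -0, 1.275, -0.146], TCP at [212.044, 480.287, 292.241] pointing down, gripper open.
Joint ranges: [-2.53, 2.53], [-0.77, 2.02], [0.04, 2.7], [-1, 4.14], [0.28, 2.66], [-3.11, 3.11]. Speed limits (rad/s): [2.57, 2.57, 3.14, 3.14, 3.14, 3.14].

## Interface

Orientations are given as [roll, pitch, yaw] about the fixed x, y, z axes, in that order (R = Rz(yaw) Ry(pitch) Rx(roll)).
In Python, from plant import readout, viewer, order, bot gives the robot as it stands.
- The arm moves only by the shell command python3 -m creep 'ROWS'. ROWS is text: rows parted by semicolons, each of 7 numbers parted by spaces: the shift along the world's x, y, z in m, then the turn, a rotation vector about the world's x, y, z in rad, then the opening in per cent of the stroke, from 0 (shut) to 100 (fully open). A call has 1 to 8 rows; each row shifts and turns the commanded pose from where the row before left it; what a row does not reach is not made up. A row lasts 1/12 s, in which the tool goes at most 41.7 mm and 7.16 degrees, less where a joint would pass 70% of its speed; a pose out of reach is approached as far as the arm can. A call is refused whole if a number of a shift passes 0.0417 or a number of a turn 0.125, either way. A call with a gripper value outside its range is refused whole. The fingers move at their own pace and stop on an object; the grip force is fixed at half the most. Time passes only in rows, so rows that do not move let the fingers close. It gives the time, the measured TCP pose, the force, the opening and the grip force at its end, in the units of the state.
- readout.get_obs(): the state, without advancing time (a new reading comes with each control period).
- viewer.capture(name): name is "side" or "top"; returns the picture (420x560x3 uint8, red, green, blue); there is no depth.
- viewer.camera_info(name): a dict with "fx", "fy", "cx", "cy" (pixels), "origin" and "rotation" of the camera in the world. Camera axes: x right, y up, looking along -z (the intrinsics and any distortion apply to the point x, -y, -z); pixel columns grow to the right and rows downward; lengths in mm; the calibration is good to about 2 mm. A picture is of the moment at which its call begins. camera_info takes no time and is no camera call.
- order.close_job(): hands the job in; it is judged then, once.
The state is a dict: "time": time; "joint_positions": joint angles; "dq": joint speeds; "tau": joint torques, N m; "tool_pos": TCP position; "tcp_rot": TCP orientation; "contact_force": force on the tool from outside, world axes, zero at the start; "moment": the same for the moment, N m; "grip_width": finger opening in mm; "finger_force": force on a finger pad.
Only numpy, scipy, OpenCV 4.12 (cv2) and the standard library are available. Lean on these libraries where they do the work, as an engineer would, in place of code of your own. Each camera call takes 0.05 s, during which the arm holds its last target. There are 200 camera calls.

## Working session

There is one attempt and no reset: what is moved stays moved. The work goes in short steps, Python scripts to look and compute and a shell command to move; the robot and the scene stay as the last step left them, time stands still between calls to the robot, and variables do not carry over. Pictures are saved under pics/ and viewed, at most 10 in all, crops included, and the job is handed in when it is done.

```bash
ls; mkdir -p pics; python3 - <<'E'
from plant import readout, viewer, order, bot
import cv2
print(readout.get_obs())
for n in("side","top"):
    print(n,viewer.camera_info(n)); cv2.imwrite(f"pics/{n}0.png",viewer.capture(n)[:,:,::-1])
E
```

```text
pics
{'time': 0.0, 'joint_positions': array([ 1.00899431e+00,  3.42703082e-01,  1.52502054e+00, -8.08429579e-06,
        1.27541780e+00, -1.46002861e-01]), 'dq': array([ 0.00084339, -0.00016306,  0.00067572, -0.00206155, -0.00039114,
       -0.00103593]), 'tau': array([ 2.46312266e-03, -4.31246459e+01, -2.44220459e+01,  7.19482871e-02,
        5.60056453e-02, -1.42883441e-04]), 'tool_pos': array([211.8716767, 480.0047006, 291.5538626]), 'tcp_rot': array([-3.14005924e+00, -2.17673073e-04,  2.72579569e+00]), 'contact_force': array([ 4.48060901e-02, -7.89960277e-01, -1.81468475e-05]), 'moment': array([-0.02648999, -0.02313241, -0.05456402]), 'finger_force': 0.0, 'grip_width': 91.95219248867927}
side {'fx': 452.2356871114101, 'fy': 452.2356871114101, 'cx': 283.490342438016, 'cy': 217.85459230764366, 'origin': array([  158.43074225, -1007.67014711,   721.09099241]), 'rotation': array([ 1.09195746,  0.00967504, -0.3861863 ])}
top {'fx': 431.3288342971771, 'fy': 431.3288342971771, 'cx': 277.6969283834996, 'cy': 210.9776379183418, 'origin': array([ 317.94243495,   -6.33274345, 1365.10341542]), 'rotation': array([ 0.18956699,  0.00267431, -1.55192552])}
```

View pics/side0.png

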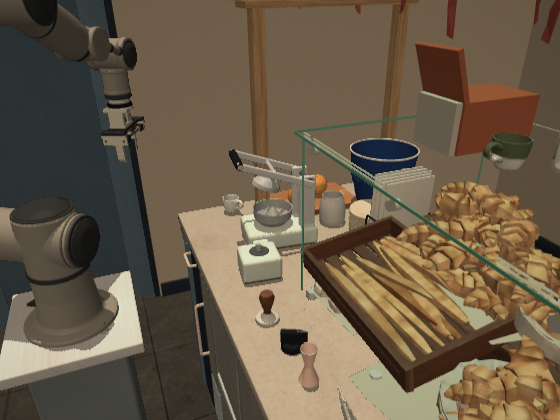

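View pics/top0.png

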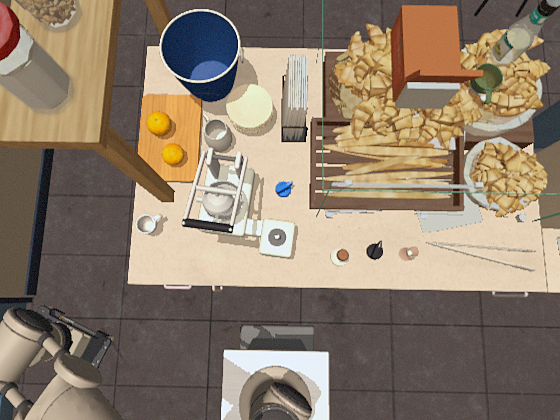

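The side view shows the press at (275,215), the switch pod at (260,258), and the tamper, knob and jigger at (267,305), (293,340) and (309,365). In the top view the handle bar runs from (184,223) to (232,229), the switch is at (277,238), and the black knob is at (375,251) between the tamper (341,256) and the jigger (408,253). The blue decoy is at (283,188).

```bash
cat > h.py <<'E'
import numpy as np, cv2
from scipy.spatial.transform import Rotation as Ro
from plant import readout, viewer
def cam(n):
    c=viewer.camera_info(n); return c,Ro.from_euler('xyz',c['rotation']).as_matrix()
def ray(n,u,v):
    c,R=cam(n); d=R@np.array([(u-c['cx'])/c['fx'],-(v-c['cy'])/c['fy'],-1]); return c['origin'],d
def plane(n,u,v,z):
    o,d=ray(n,u,v); return o+d*(z-o[2])/d[2]
def proj(n,p):
    c,R=cam(n); q=R.T@(np.asarray(p,float)-c['origin']); return np.array([c['cx']-c['fx']*q[0]/q[2], c['cy']+c['fy']*q[1]/q[2]])
def tri(u1,v1,u2,v2):
    o1,d1=ray('top',u1,v1);o2,d2=ray('side',u2,v2)
    t=np.linalg.lstsq(np.c_[d1,-d2],o2-o1,rcond=None)[0]
    a=o1+d1*t[0];b=o2+d2*t[1]; return (a+b)/2,np.linalg.norm(a-b)
E
python3 - <<'E'
from h import *
print('tcp proj',proj('top',[212,480,291.5]),proj('side',[212,480,291.5]))
for nm,p in dict(knob=('top',375,251,40),sw=('top',277,238,95),hl=('top',184,223,275),hr=('top',232,229,275),tam=('top',341,256,60)).items(): print(nm,plane(*p).round(1))
t=cv2.imread('pics/top0.png');s=cv2.imread('pics/side0.png')
def crop(im,u,v,w,h,k): return cv2.resize(im[v:v+h,u:u+w],None,fx=k,fy=k,interpolation=cv2.INTER_CUBIC)
a=crop(t,175,140,130,125,3)[:300*1]
A=np.zeros((600,800,3),np.uint8)
def put(im,x,y): h,w=im.shape[:2]; A[y:y+h,x:x+w]=im[:600-y,:800-x]
put(crop(t,170,145,130,75*1+40,3),0,0)        # press top x3
put(crop(t,355,230,40,40,6),0,350)    # knob top x6
put(crop(t,257,218,40,40,6),245,350)    # switch top
put(crop(s,220,140,100,85,4),400,0)
put(crop(s,272,320,45,40,5),490,350)
cv2.imwrite('pics/m0.png',A)
E
```

```text
tcp proj [ 75.89313647 334.69524485] [124.54513435 136.70463201]
knob [ 452.4 -299.2   40. ]
sw [480.    2.2  95. ]
hl [491.3 239.9 275. ]
hr [478.  116.3 275. ]
tam [ 433.4 -191.8   60. ]
```

View pics/m0.png

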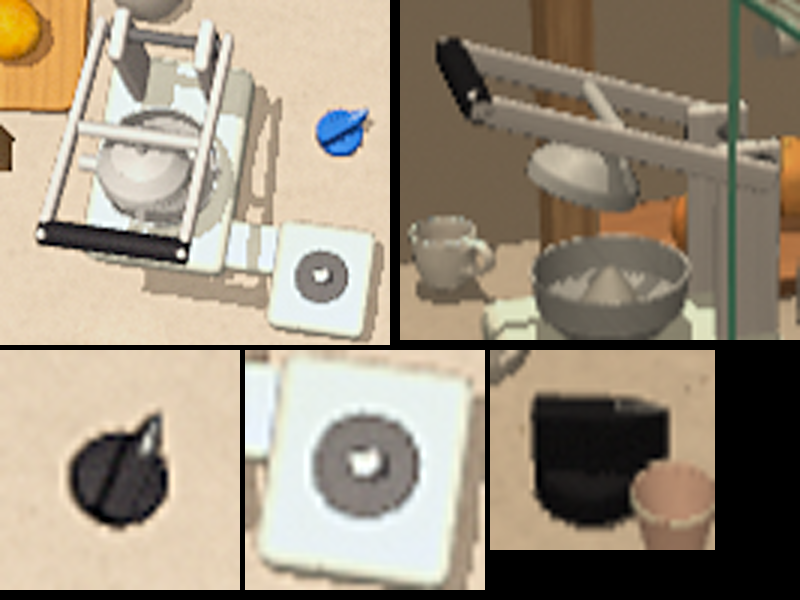

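The crops match the expected scene: the handle bar is raised, the knob's nose points up and right in the top view, and the shaft shows as a bright blob on the dark bezel. The flat direction needs a closer look at that shaft.

```bash
python3 - <<'E'
from h import *
t=cv2.imread('pics/top0.png');s=cv2.imread('pics/side0.png')
def crop(im,u,v,w,h,k,i=cv2.INTER_CUBIC): return cv2.resize(im[v:v+h,u:u+w],None,fx=k,fy=k,interpolation=i)
print(plane('top',277,238,73), proj('side',[480,2.2,95]))
u,v=proj('side',plane('top',277,238,73)).astype(int)
A=np.hstack([crop(t,267,227,20,20,20,cv2.INTER_NEAREST),crop(s,u-12,v-12,24,20,16.7,cv2.INTER_NEAREST)[:400,:400]])
cv2.imwrite('pics/m1.png',A); print(u,v)
np.set_printoptions(linewidth=200)
print(cv2.cvtColor(t,6)[228:249,267:288]); print(cv2.cvtColor(s,6)[v-12:v+10,u-12:u+12])
# black knob pixels
g=cv2.cvtColor(t,6)[225:275,355:395]; m=(g<90).astype(np.uint8)
n,l,st,ce=cv2.connectedComponentsWithStats(m);print(st,ce)
print(cv2.cvtColor(t,6)[238:263,363:388])
E
```

```text
[482.79418872   2.33559394  73.        ] [255.31204492 243.4865477 ]Traceback (most recent call last):
  File "<stdin>", line 6, in <module>
    return _nx.concatenate(arrs, 1, dtype=dtype, casting=casting)
           ~~~~~~~~~~~~~~~^^^^^^^^^^^^^^^^^^^^^^^^^^^^^^^^^^^^^^^
ValueError: all the input array dimensions except for the concatenation axis must match exactly, but along dimension 0, the array at index 0 has size 400 and the array at index 1 has size 334
```

```bash
python3 - <<'E'
from h import *
t=cv2.imread('pics/top0.png');s=cv2.imread('pics/side0.png')
def crop(im,u,v,w,h,k,i=cv2.INTER_NEAREST): return cv2.resize(im[v:v+h,u:u+w],None,fx=k,fy=k,interpolation=i)
u,v=proj('side',plane('top',277,238,73)).astype(int)
A=np.hstack([crop(t,267,227,20,20,20),crop(s,u-10,v-12,20,20,20)])
cv2.imwrite('pics/m1.png',A); print(u,v)
np.set_printoptions(linewidth=200)
print(cv2.cvtColor(t,6)[229:248,268:287]); print(cv2.cvtColor(s,6)[v-10:v+8,u-10:u+10])
print(cv2.cvtColor(t,6)[238:261,365:387])
E
```

```text
256 250
[[239 241 246 223 209 164 127 104 108 108 104 120 168 205 214 242 243 238 239]
 [241 246 228 160 106 121 122 128 125 126 128 124 123 107 128 210 245 242 240]
 [244 239 168 119 123 125 128 130 126 127 131 127 128 125 115 145 213 242 240]
 [249 201 130 123 127 129 132 128 129 126 134 129 131 131 124 124 120 242 244]
 [240 162 121 126 133 131 128 131 127 125 125 126 124 125 127 121  95 214 244]
 [200 140 127 126 131 124 122  96  92 130 173 122 125 129 128 127 125 134 241]
 [164 113 125 126 127 121 165 212 208 214 232 141  94 125 127 131 128  88 245]
 [155 113 127 132 128 123 166 249 248 247 255 161  71 127 129 132 130  95 220]
 [158 118 129 132 129 126 113 242 252 253 231 135  65 128 135 129 130  98 224]
 [159 112 128 130 128 124 108 195 212 215 141  74  66 126 133 131 127  95 247]
 [180 130 125 131 128 129 128 111 105 108  82 104 107 131 130 133 128  95 242]
 [192 129 122 126 133 133 130 129 124 129 114 129 136 133 133 134 115 170 242]
 [229 151 121 128 132 132 132 137 130 129 130 131 130 126 135 128 109 228 243]
 [247 229 143 122 134 133 132 132 130 129 129 131 131 129 128 101
[... 3298 characters left out ...]
8  20  45  62  62  57  60  42  53  53  51  48 223 221 214 214]
 [226 187  72  28  64  71  34  26  51  63  57  60  57  54  54  53  32  94 218 218 210 210]
 [220 215 139  36  50  47  20  42  64  59  59  60  42  63  61  55  41 190 219 216 212 211]
 [215 221 210 104  19   6   8  49  66  62  62  56  47  55  51  13 182 227 220 215 215 214]
 [214 212 225 203 129  33   0  22  45  52  56  49  38  41  17 146 223 224 215 214 217 213]
 [214 214 217 223 207 163  68   0   0  17  21  19  58  56 181 212 218 216 214 214 214 214]
 [215 213 215 215 219 210 194 200 124  84  82 186 193 191 222 223 212 212 213 211 213 211]
 [213 213 212 215 211 214 222 230 203 195 194 219 222 219 219 217 213 212 212 211 210 210]]
```

View pics/m1.png

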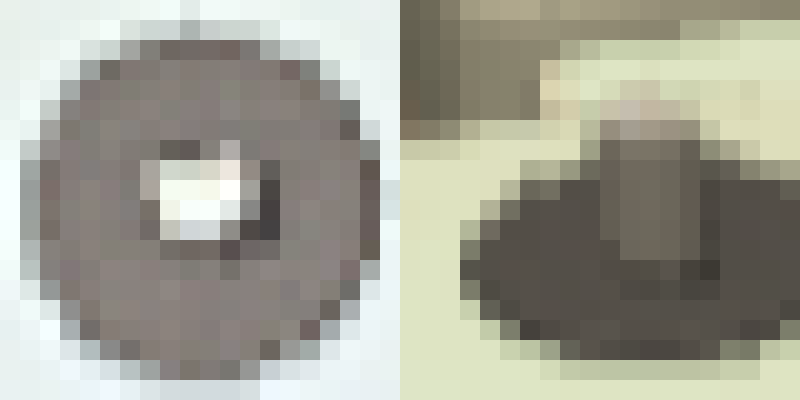

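The left crop is the top view: bright shaft face at columns 274–279, rows 235–238, inside the dark bezel. The right crop is the side view: the shaft is about 5 px wide and sits left of the bezel middle. Next I'll work out the extents in numbers.

```bash
python3 - <<'E'
from h import *
np.set_printoptions(linewidth=200,suppress=True,precision=2)
t=cv2.imread('pics/top0.png');s=cv2.imread('pics/side0.png')
def up(im,u,v,w,h,k=8):  # upscaled gray; coordinate: u+(i+.5)/k-.5
    return cv2.resize(cv2.cvtColor(im,6)[v:v+h,u:u+w],None,fx=k,fy=k,interpolation=cv2.INTER_CUBIC)
def big(m):
    c=max(cv2.findContours(m.astype(np.uint8),0,1)[0],key=cv2.contourArea); return c
k=8
def px(c,u,v): return c.reshape(-1,2).astype(float)/k+[u,v]-.5+.5/k
# bezel in both views
ct=px(big(up(t,262,222,30,32)<180),262,222); cs=px(big(up(s,245,243,32,22)<140),245,243)
def circ(n,P,z):
    Q=np.array([plane(n,*p,z)[:2] for p in P]); A=np.c_[2*Q,np.ones(len(Q))]
    a=np.linalg.lstsq(A,(Q**2).sum(1),rcond=None)[0]; return a[:2],np.sqrt(a[2]+a[:2]@a[:2])
C,r=circ('top',ct,72); print('bezel top',C,r)
bs=cs[cs[:,1]>251.5]; C2,r2=circ('side',bs,72); print('bezel side(lower part)',C2,r2)
ax_t=proj('top',[*C,95]);print('axis tip top',ax_t,'base',proj('top',[*C,73]))
for nm,CC in(('t',C),('s',C2)):
    print('side axis tip/base',nm,proj('side',[*CC,95]),proj('side',[*CC,73]))
# shaft blob top
b=px(big(up(t,270,230,14,12)>170),270,230); Q=np.array([plane('top',*p,95)[:2] for p in b])-C
print('shaft blob extents by world dir:',[(a,round((Q@[np.cos(np.radians(a)),np.sin(np.radians(a))]).max(),1)) for a in range(-180,180,30)])
# knob
kn=px(big(up(t,358,232,34,34)<120),358,232); sel=kn[kn[:,1]>250]
print('knob skirt',circ('top',sel,8)); 
f=plane('top',380.7,239.6,46)[:2]; print('nose',f)
a=plane('top',376,244,40)[:2];b=plane('top',371,255,40)[:2];print('groove yaw',np.degrees(np.arctan2(*(a-b)[::-1])))
a=plane('side',307,331.3,46);b=plane('side',279,329.8,46);print(a,b,np.degrees(np.arctan2(*(a-b)[1::-1])),np.linalg.norm(a-b))
# handle
g=cv2.cvtColor(t,6); m=(g[212:238,178:240]<60).astype(np.uint8); c=big(m); print('handle box',[(x+178,y+212) for x,y in cv2.boxPoints(cv2.minAreaRect(c))])
hs=cv2.cvtColor(s,6);m=(hs[145:175,225:247]<45);c=big(m);print('side handle',[(x+225,y+145) for x,y in cv2.boxPoints(cv2.minAreaRect(c))])
E
```

```text
bezel top [486.5    3.29] 26.865237903029783
bezel side(lower part) [488.18   1.01] 27.26069359240261
axis tip top [276.67 235.81] base [276.71 236.77]
side axis tip/base t [257.44 242.82] [257.74 249.74]
side axis tip/base s [258.31 243.09] [258.59 250.01]
shaft blob extents by world dir: [(-180, np.float64(7.5)), (-150, np.float64(7.2)), (-120, np.float64(6.9)), (-90, np.float64(6.4)), (-60, np.float64(6.6)), (-30, np.float64(6.8)), (0, np.float64(5.3)), (30, np.float64(6.0)), (60, np.float64(7.8)), (90, np.float64(7.8)), (120, np.float64(8.2)), (150, np.float64(8.7))]
knob skirt (array([ 456.38, -303.78]), np.float64(25.92898592291122))
nose [ 487.2  -316.19]
groove yaw -25.28542662327505
[ 486.95 -318.61   46.  ] [ 432.35 -290.49   46.  ] -27.250178146915303 61.41989798913866
handle box [(np.float32(182.04001), np.float32(225.72)), (np.float32(183.22), np.float32(217.46)), (np.float32(232.64001), np.float32(224.52)), (np.float32(231.46), np.float32(232.78))]
side handle [(np.float32(227.4), np.float32(151.8)), (np.float32(234.6), np.float32(148.2)), (np.float32(243.0), np.float32(165.0)), (np.float32(235.8), np.float32(168.6))]
```

```bash
python3 - <<'E'
from h import *
np.set_printoptions(suppress=True,precision=1)
h,e=tri(207.3,225.1,235.2,158.4); print('handle',h,e)
l=plane('top',182.6,221.6,275);r=plane('top',232.0,228.6,275); print(l,r,np.degrees(np.arctan2(*(l-r)[1::-1]))-90,np.linalg.norm(l-r))
yaw=np.arctan2(*(l-r)[1::-1])-np.pi/2
H=plane('top',207.3,225.1,275)[:2]; R=np.array([[np.cos(yaw),-np.sin(yaw)],[np.sin(yaw),np.cos(yaw)]])
print('H',H,'pod centre pred',H+R@[21.7,-175])
for q in np.linspace(0,.7,8):
    a=.35-q; print(round(q,2),(H+R@[220*np.cos(.35)-220*np.cos(a),0]).round(1),round(200+220*np.sin(a),1))
print(readout.get_obs()['tool_pos'],'need yaw',3.1416+yaw, -yaw)
E
```

```text
handle [487.  179.2 278.4] 1.241426485455807
[494.8 243.7 275. ] [479.  116.4 275. ] -7.063319181121258 128.2975808749504
H [486.9 179.9] pod centre pred [486.9   3.6]
0.0 [486.9 179.9] 275.4
0.1 [480.5 180.7] 254.4
0.2 [476.1 181.3] 232.9
0.3 [474.  181.5] 211.0
0.4 [474.  181.5] 189.0
0.5 [476.1 181.3] 167.1
0.6 [480.5 180.7] 145.6
0.7 [486.9 179.9] 124.6
[211.9 480.1 291.6] need yaw 3.0183218241701644 0.12327817582983558
```

```bash
python3 -m creep '0.022 -0.024 0.02 0 0 0.036 0;0.025 -0.027 0.015 0 0 0.036 0;0.025 -0.027 0.015 0 0 0.036 0;0.025 -0.027 0.015 0 0 0.036 0;0.025 -0.027 0.015 0 0 0.036 0;0.025 -0.027 0.01 0 0 0.036 0;0.025 -0.027 0.005 0 0 0.036 0;0.025 -0.027 0 0 0 0.04 0'; python3 -m creep '0.026 -0.028 0 0 0 0 0;0.026 -0.028 0 0 0 0 0;0.02 -0.022 0 0 0 0 0;0.006 -0.0095 0 0 0 0 0;0 0 0 0 0 0 0'
```

```text
time: 0.77
tool_pos: [410.2, 265.9, 388.5]
tcp_rot: [3.14, 0.002, 3.02]
contact_force: [0.5, 1.2, 0.1]
grip_width: 43.1
finger_force: 0.0
time: 1.18
tool_pos: [488.2, 177.8, 386.4]
tcp_rot: [-3.141, -0.001, 3.014]
contact_force: [0.1, -0.0, -0.9]
grip_width: 9.5
finger_force: 0.0
```

```bash
python3 -m creep '0 0 -0.012 0 0 0 0;0 0.001 -0.01 0 0 0 0;0 0 -0.006 0 0 0 0;0 0 -0.004 0 0 0 0;0 0 -0.003 0 0 0 0;0 0 0 0 0 0 0'
```

```text
time: 1.68
tool_pos: [486.0, 181.6, 352.5]
tcp_rot: [3.141, -0.001, 3.019]
contact_force: [-3.8, 0.2, 7.1]
grip_width: 0.4
finger_force: 3.7
```

```bash
python3 -m creep '-0.0035 0.0004 -0.0105 0 0 0 0;-0.003 0.0003 -0.0105 0 0 0 0;-0.0025 0.0003 -0.0107 0 0 0 0;-0.002 0.0003 -0.0107 0 0 0 0;-0.001 0.0001 -0.011 0 0 0 0;-0.001 0.0001 -0.011 0 0 0 0;0 0 -0.011 0 0 0 0;0 0 -0.011 0 0 0 0'; python3 -m creep '0.001 -0.0001 -0.011 0 0 0 0;0.001 -0.0001 -0.011 0 0 0 0;0.002 -0.0003 -0.0107 0 0 0 0;0.0025 -0.0003 -0.0107 0 0 0 0;0.003 -0.0003 -0.008 0 0 0 0;0.001 0 -0.003 0 0 0 0;0 0 0 0 0 0 0'
```

```text
time: 2.35
tool_pos: [472.7, 183.2, 266.5]
tcp_rot: [3.141, -0.001, 3.019]
contact_force: [-8.0, 0.2, 8.7]
grip_width: 0.3
finger_force: 4.6
time: 2.93
tool_pos: [483.0, 181.9, 211.5]
tcp_rot: [-3.141, -0.004, 3.018]
contact_force: [-7.8, 0.3, 10.5]
grip_width: 0.5
finger_force: 5.0
```

```bash
python3 -m creep '0.001 0 -0.004 0 0 0 0;0.001 0 -0.003 0 0 0 0;0 0 0 0 0 0 0'; python3 -m creep '0.001 0 -0.002 0 0 0 0;0 0 0 0 0 0 0;0 0 0 0 0 0 0'
```

```text
time: 3.18
tool_pos: [485.2, 181.7, 205.0]
tcp_rot: [-3.141, -0.002, 3.019]
contact_force: [-7.2, -1.0, 10.6]
grip_width: 0.5
finger_force: 5.2
time: 3.43
tool_pos: [486.2, 181.7, 203.4]
tcp_rot: [-3.141, -0.002, 3.019]
contact_force: [-8.2, -0.4, 10.2]
grip_width: 0.0
finger_force: 5.2
```

```bash
python3 -m creep '0 0 -0.002 0 0 0 0;0 0 -0.001 0 0 0 0;0 0 0 0 0 0 0;0 0 0 0 0 0 0'
```

```text
time: 3.77
tool_pos: [486.6, 181.7, 201.5]
tcp_rot: [3.141, -0.0, 3.019]
contact_force: [-8.4, -1.1, 17.5]
grip_width: 0.3
finger_force: 8.9
```

The handle is at its lower stop, since the force has jumped. Now I'll ease it back up along the arc.

```bash
python3 -m creep '0 0 0.003 0 0 0 0;-0.001 0 0.005 0 0 0 0;-0.0018 0.0002 0.007 0 0 0 0;-0.0018 0.0002 0.007 0 0 0 0;-0.0018 0.0002 0.007 0 0 0 0;-0.0014 0.0002 0.007 0 0 0 0;-0.0014 0.0002 0.007 0 0 0 0;-0.001 0.0001 0.007 0 0 0 0'; python3 -m creep '-0.001 0.0001 0.007 0 0 0 0;-0.0006 0.0001 0.007 0 0 0 0;-0.0004 0 0.007 0 0 0 0;0 0 0.007 0 0 0 0;0 0 0.007 0 0 0 0;0.0004 0 0.007 0 0 0 0;0.0006 -0.0001 0.007 0 0 0 0;0.001 -0.0001 0.007 0 0 0 0'; python3 -m creep '0.001 -0.0001 0.007 0 0 0 0;0.0014 -0.0002 0.007 0 0 0 0;0.0014 -0.0002 0.007 0 0 0 0;0.0018 -0.0002 0.007 0 0 0 0;0.002 -0.0002 0.006 0 0 0 0;0.002 -0.0003 0.005 0 0 0 0;0.002 -0.0003 0.005 0 0 0 0;0 0 0 0 0 0 0'
```

```text
time: 4.43
tool_pos: [477.4, 182.8, 251.5]
tcp_rot: [3.141, 0.003, 3.019]
contact_force: [-1.1, -2.0, 10.9]
grip_width: 0.3
finger_force: 4.8
time: 5.1
tool_pos: [479.3, 182.6, 308.1]
tcp_rot: [3.14, 0.008, 3.018]
contact_force: [4.8, 0.1, 6.7]
grip_width: 0.1
finger_force: 3.1
time: 5.77
tool_pos: [490.0, 181.2, 351.5]
tcp_rot: [3.14, 0.005, 3.018]
contact_force: [3.7, 1.5, 3.8]
grip_width: 0.1
finger_force: 2.2
```

```bash
python3 -m creep '0 0 0.002 0 0 0 0;0 0 0.003 0 0 0 0;0 0 0.003 0 0 0 0;0 0 0.01 0 0 0 0;0 0 0.02 0 0 0 0;0 0 0.01 0 0 0 0'
```

```text
time: 6.27
tool_pos: [488.5, 180.9, 398.5]
tcp_rot: [-3.141, -0.001, 3.018]
contact_force: [-0.1, -0.0, 1.3]
grip_width: 0.7
finger_force: 0.0
```

```bash
python3 -m creep '0 -0.038 0 0 0 -0.115 45;0 -0.038 0 0 0 -0.115 45;0 -0.038 0 0 0 -0.115 45;0 -0.038 -0.01 0 0 -0.115 45;0 -0.026 -0.03 0 0 -0.115 45;0 0 -0.04 0 0 -0.115 45;0 0 -0.04 0 0 -0.115 45;0 0 -0.04 0 0 -0.115 45'; python3 -m creep '-0.001 0 -0.04 0 0 0 45;0 0 -0.02 0 0 0 45;0 0 -0.02 0 0 0 45;0 0 -0.01 0 0 0 45;0 0 0 0 0 0 45'
```

```text
time: 6.93
tool_pos: [487.9, 2.3, 235.6]
tcp_rot: [-3.141, -0.001, 2.091]
contact_force: [0.5, -0.3, -0.7]
grip_width: 41.1
finger_force: 0.0
time: 7.35
tool_pos: [485.8, 3.2, 144.7]
tcp_rot: [-3.136, -0.005, 2.098]
contact_force: [0.1, 0.1, -0.5]
grip_width: 41.6
finger_force: 0.0
```

```bash
python3 -m creep '0 0 0 0 0 0 0;0 0 0 0 0 0 0;0 0 0 0 0 0 0;0 0 0 0 0 0 0;0 0 0 0 0 0 0;0 0 0 0 0 0 0'
```

```text
time: 7.85
tool_pos: [487.2, 2.2, 148.0]
tcp_rot: [-3.14, 0.0, 2.098]
contact_force: [-3.3, -4.1, 3.4]
grip_width: 12.1
finger_force: 30.0
```

```bash
python3 -m creep '0 0 0 0 0 0 30;0 0 0 0 0 0 30;0 0 0 0 0 0 30;0 0 0 0 0 -0.12 30;0 0 0 0 0 -0.12 30;0 0 0 0 0 -0.11 30;0 0 0 0 0 0 30'; python3 -m creep '0 0 0 0 0 0 0;0 0 0 0 0 0 0;0 0 0 0 0 0 0;0 0 0 0 0 0 0;0 0 0 0 0 0 0;0 0 0 0 0 0 0'
```

```text
time: 8.43
tool_pos: [488.1, 2.9, 147.5]
tcp_rot: [3.141, -0.0, 1.744]
contact_force: [0.7, 0.2, -0.2]
grip_width: 27.5
finger_force: 0.0
time: 8.93
tool_pos: [486.3, 2.6, 147.1]
tcp_rot: [-3.137, -0.001, 1.75]
contact_force: [-5.2, -2.1, 4.3]
grip_width: 11.2
finger_force: 30.0
```

```bash
python3 -m creep '0 0 0 0 0 0 30;0 0 0 0 0 0 30;0 0 0 0 0 0 30;0 0 0 0 0 -0.12 30;0 0 0 0 0 -0.12 30;0 0 0 0 0 -0.11 30;0 0 0 0 0 0 30'; python3 -m creep '0 0 0 0 0 0 0;0 0 0 0 0 0 0;0 0 0 0 0 0 0;0 0 0 0 0 0 0;0 0 0 0 0 0 0;0 0 0 0 0 0 0'; python3 -c "
from plant import readout;print(readout.get_obs())"
```

```text
time: 9.52
tool_pos: [488.3, 2.9, 147.5]
tcp_rot: [3.141, -0.0, 1.395]
contact_force: [-0.0, -1.0, 0.5]
grip_width: 27.7
finger_force: 0.0
time: 10.02
tool_pos: [486.5, 3.1, 147.2]
tcp_rot: [-3.138, 0.0, 1.4]
contact_force: [-4.6, 1.1, 3.5]
grip_width: 12.0
finger_force: 30.0
{'time': 10.0167, 'joint_positions': array([-1.51284342e-01,  4.49373591e-01,  1.81741132e+00, -9.92928555e-05,
        8.78398146e-01,  1.92828345e-02]), 'dq': array([-0.00194774, -0.00066376, -0.00022267,  0.0022343 ,  0.00026386,
        0.00148199]), 'tau': array([ -0.52951824, -41.40808225, -20.49512744,   0.13979595,
        -1.64247662,   0.12068532]), 'tool_pos': array([486.50985436,   3.0951549 , 147.20132441]), 'tcp_rot': array([-3.13800438e+00,  1.45413940e-04,  1.40029294e+00]), 'contact_force': array([-4.57577048,  1.05283518,  3.54437011]), 'moment': array([-0.01055485,  1.01630309,  0.12867025]), 'finger_force': 30.000731465988792, 'grip_width': 11.959546060412597}
```

The widths were 12.1, 11.2 and 12.0 mm at closing directions of 30°, 10° and −10°. That puts the flat's normal at about 10°, which agrees with the picture. One more probe in the knob's orientation will fix the axis sideways.

```bash
python3 -m creep '0 0 0 0 0 0 30;0 0 0 0 0 0 30;0 0 0 0 0 0.118 30;0 0 0 0 0 0.118 30;0 0 0 0 0 0.118 30;0 0 0 0 0 0.118 30;0 0 0 0 0 0.118 30;0 0 0 0 0 0.118 30'; python3 -m creep '0 0 0 0 0 0.118 30;0 0 0 0 0 0.118 30;0 0 0 0 0 0.118 30;0 0 0 0 0 0.118 30;0 0 0 0 0 0.118 30;0 0 0 0 0 0 30;0 0 0 0 0 0 30'; python3 -m creep '0 0 0 0 0 0 0;0 0 0 0 0 0 0;0 0 0 0 0 0 0;0 0 0 0 0 0 0;0 0 0 0 0 0 0;0 0 0 0 0 0 0'
```

```text
time: 10.68
tool_pos: [488.4, 2.7, 147.5]
tcp_rot: [3.141, 0.001, 2.113]
contact_force: [-0.4, 0.8, -0.7]
grip_width: 27.6
finger_force: 0.0
time: 11.27
tool_pos: [488.2, 2.7, 147.5]
tcp_rot: [3.141, 0.001, 2.693]
contact_force: [-0.2, -0.6, 0.3]
grip_width: 27.6
finger_force: 0.0
time: 11.77
tool_pos: [488.1, 2.9, 147.5]
tcp_rot: [3.141, 0.0, 2.695]
contact_force: [1.2, 2.5, -0.5]
grip_width: 14.1
finger_force: 30.0
```

```bash
python3 -m creep '0 0 0 0 0 0 40;0 0 0.02 0 0 0 40;0 0 0.035 0 0 0 40;-0.01 -0.038 0 0 0 0 40;-0.01 -0.038 0 0 0 0 40;-0.01 -0.038 0 0 0 0 40;-0.002 -0.038 0 0 0 0 40;0 -0.038 0 0 0 0 40'; python3 -m creep '0 -0.038 0 0 0 0 40;0 -0.038 0 0 0 0 40;0 -0.03 0 0 0 0 40;0 -0.01 0 0 0 0 40;0 0 0 0 0 0 40'; python3 - <<'E'
from h import *
o=readout.get_obs();print(o['tool_pos'],o['tcp_rot'])
for n in("side","top"): cv2.imwrite(f"pics/{n}1.png",viewer.capture(n)[:,:,::-1])
s=cv2.imread('pics/side1.png')[180:400,220:400];t=cv2.imread('pics/top1.png')[200:320,300:460]
A=np.zeros((440,800,3),np.uint8);A[:,:360]=cv2.resize(s,None,fx=2,fy=2);A[:330,360:800]=cv2.resize(t,(440,330));cv2.imwrite('pics/m2.png',A)
E
```

```text
time: 12.43
tool_pos: [454.7, -188.8, 202.7]
tcp_rot: [-3.141, -0.0, 2.696]
contact_force: [2.0, 0.6, 0.3]
grip_width: 36.7
finger_force: 0.0
time: 12.85
tool_pos: [455.4, -305.6, 202.1]
tcp_rot: [-3.141, -0.0, 2.693]
contact_force: [-0.2, 0.5, 0.3]
grip_width: 36.7
finger_force: 0.0
[ 455.36797379 -305.56983307  202.09056143] [-3.14106739e+00 -7.37543569e-05  2.69252687e+00]
```

View pics/m2.png

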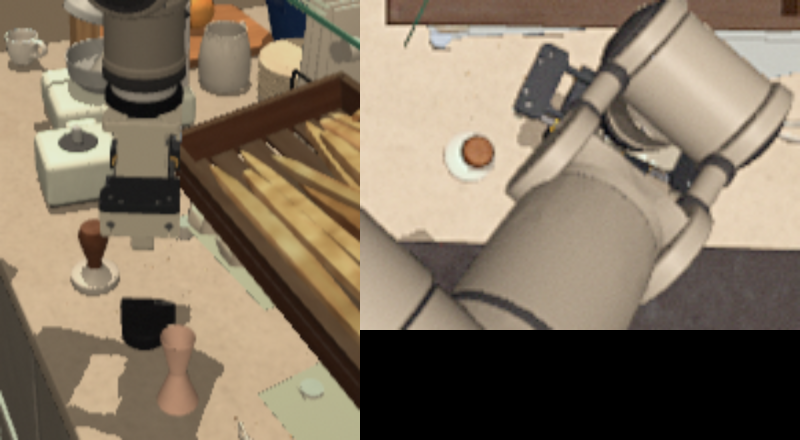

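The gripper hangs over the knob, which is at (148,320) in the left crop, with the tamper and jigger clear on either side. Descending.

```bash
python3 -m creep '0.001 0.0015 -0.035 0 0 0 40;0 0 -0.03 0 0 0 40;0 0 -0.02 0 0 0 40;0 0 -0.013 0 0 0 40;0 0 -0.01 0 0 0 40;0 0 0 0 0 0 40;0 0 0 0 0 0 40'
```

```text
time: 13.53
tool_pos: [457.2, -300.7, 94.7]
tcp_rot: [3.141, -0.0, 2.697]
contact_force: [-1.1, 1.0, 0.9]
grip_width: 36.6
finger_force: 0.0
```

```bash
python3 -m creep '0 0 0 0 0 0 0;0 0 0 0 0 0 0;0 0 0 0 0 0 0;0 0 0 0 0 0 0;0 0 0 0 0 0 0;0 0 0 0 0 0 0'
```

```text
time: 14.03
tool_pos: [457.2, -302.0, 95.2]
tcp_rot: [-3.141, 0.001, 2.696]
contact_force: [-0.6, 0.8, 6.2]
grip_width: 15.8
finger_force: 30.0
```

```bash
python3 -m creep '0 0 0.01 0 0 0 0;0 0 0.02 0 0 0 0;0 0 0.03 0 0 0 0;0 0 0.03 0 0 0 0;0 0 0.03 0 0 0 0;0 0 0 0 0 0 0;0 0 0 0 0 0 0'; python3 -c "
from plant import viewer;import cv2
s=viewer.capture('side');cv2.imwrite('pics/m3.png',cv2.resize(s[200:380,220:380,::-1],None,fx=3,fy=3))"
```

```text
time: 14.62
tool_pos: [457.4, -302.2, 216.6]
tcp_rot: [-3.14, 0.004, 2.696]
contact_force: [-0.1, 1.3, -1.0]
grip_width: 15.9
finger_force: 30.0
```

View pics/m3.png

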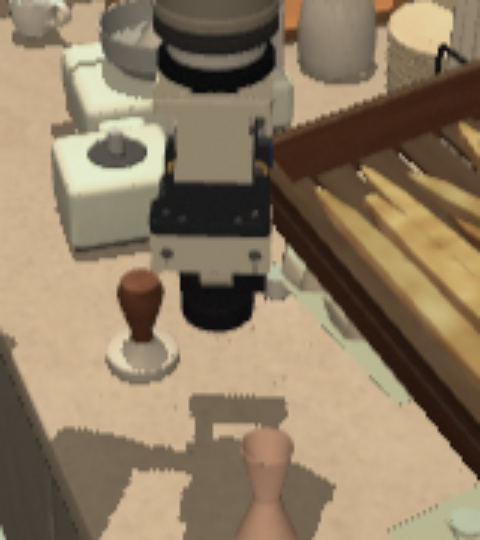

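The knob hangs level in the fingers at (218,300) in the crop. Carrying it over to the switch and turning it.

```bash
python3 -m creep '0 0.02 0 0 0 0 0;0 0.038 0 0 0 0.078 0;0 0.038 0 0 0 0.078 0;0 0.038 0 0 0 0.078 0;0 0.038 0 0 0 0.078 0;0 0.038 0 0 0 0.078 0;0.008 0.038 0 0 0 0.078 0;0.012 0.035 0 0 0 0.078 0'; python3 -m creep '0.011 0.019 0 0 0 0.077 0;0 0.003 0 0 0 0 0;0 0 0 0 0 0 0;0 0 0 0 0 0 0'; python3 - <<'E'
from h import *
np.set_printoptions(suppress=True,precision=1)
o=readout.get_obs();p=o['tool_pos'];print(p,o['tcp_rot'])
s=viewer.capture('side');g=cv2.cvtColor(s,7);cv2.imwrite('pics/side2.png',s[:,:,::-1])
u,v=proj('side',p-[0,0,95.2]);print(u,v)
u0,v0=int(u)-30,int(v)-40
k=8;w=cv2.resize(g[v0:v0+70,u0:u0+60],None,fx=k,fy=k,interpolation=2)
cv2.imwrite('pics/m4.png',w)
c=max(cv2.findContours((w<55).astype(np.uint8),0,1)[0],key=cv2.contourArea).reshape(-1,2)/k+[u0,v0]-.5+.5/k
b=c[c[:,1]>v+1];Q=np.array([plane('side',*q,p[2]-95.2)[:2] for q in b])
a=np.linalg.lstsq(np.c_[2*Q,np.ones(len(Q))],(Q**2).sum(1),rcond=None)[0];print('skirt',a[:2],np.sqrt(a[2]+a[:2]@a[:2]),len(Q),c.min(0),c.max(0))
E
```

```text
time: 15.33
tool_pos: [475.2, -16.5, 213.1]
tcp_rot: [3.14, -0.004, -3.038]
contact_force: [1.0, -0.2, -0.4]
grip_width: 15.4
finger_force: 30.0
time: 15.67
tool_pos: [487.2, 3.0, 213.4]
tcp_rot: [3.141, -0.003, -2.965]
contact_force: [0.3, -0.3, -0.4]
grip_width: 15.5
finger_force: 30.0
[487.2   3.  213.4] [ 3.1 -0.  -3. ]
257.4021563931181 235.40248083282478
skirt [488.9   6.1] 25.690327653957848 147 [237.3 194.6] [286.4 239.6]
```

View pics/m4.png

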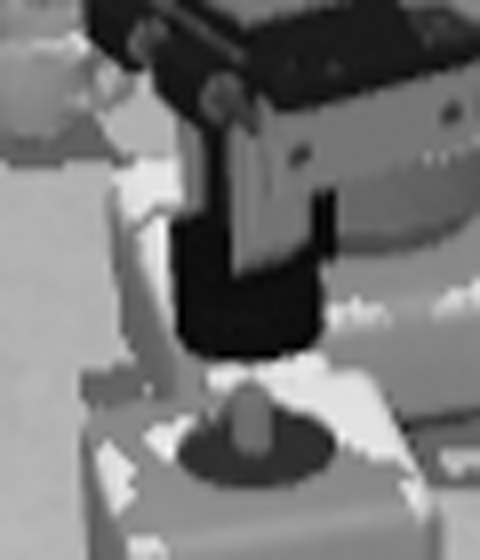

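The knob sits right above the shaft: skirt centre at column 250 and shaft at 252 in the crop. Lowering gently.

```bash
python3 -m creep '0.0003 0 -0.01 0 0 0 0;0 0 -0.008 0 0 0 0;0 0 -0.003 0 0 0 0;0 0 -0.002 0 0 0 0;0 0 -0.001 0 0 0 0;0 0 0 0 0 0 0;0 0 0 0 0 0 0'; python3 -m creep '0 0 -0.001 0 0 0 0;0 0 -0.001 0 0 0 0;0 0 0 0 0 0 0;0 0 0 0 0 0 0'
```

```text
time: 16.3
tool_pos: [488.4, 3.1, 190.7]
tcp_rot: [-3.142, 0.0, -2.965]
contact_force: [-0.5, -0.5, -0.7]
grip_width: 15.8
finger_force: 30.0
time: 16.63
tool_pos: [488.2, 3.3, 188.5]
tcp_rot: [3.142, 0.0, -2.964]
contact_force: [0.4, 0.1, -0.5]
grip_width: 15.7
finger_force: 30.0
```

```bash
python3 -m creep '0 0 -0.001 0 0 0 0;0 0 -0.001 0 0 0 0;0 0 -0.001 0 0 0 0;0 0 0 0 0 0 0;0 0 0 0 0 0 0'; python3 -m creep '0 0 -0.001 0 0 0 0;0 0 -0.001 0 0 0 0;0 0 -0.001 0 0 0 0;0 0 0 0 0 0 0;0 0 0 0 0 0 0'
```

```text
time: 17.05
tool_pos: [488.2, 3.3, 185.4]
tcp_rot: [3.141, -0.0, -2.964]
contact_force: [-0.5, 0.1, -0.8]
grip_width: 15.6
finger_force: 30.0
time: 17.47
tool_pos: [488.2, 3.3, 182.3]
tcp_rot: [3.141, -0.0, -2.964]
contact_force: [0.8, 0.1, 0.5]
grip_width: 15.7
finger_force: 30.0
```

It has gone 8 mm past the shaft tip with no force, so the bore is on the shaft. Continuing to seat and press.

```bash
python3 -m creep '0 0 -0.0015 0 0 0 0;0 0 -0.0015 0 0 0 0;0 0 -0.0015 0 0 0 0;0 0 -0.001 0 0 0 0;0 0 0 0 0 0 0;0 0 0 0 0 0 0'; python3 -m creep '0 0 -0.001 0 0 0 0;0 0 -0.001 0 0 0 0;0 0 0 0 0 0 0;0 0 0 0 0 0 0;0 0 0 0 0 0 0'
```

```text
time: 17.97
tool_pos: [488.2, 3.3, 176.8]
tcp_rot: [3.141, -0.0, -2.964]
contact_force: [-0.1, 0.1, -0.1]
grip_width: 15.9
finger_force: 30.0
time: 18.38
tool_pos: [488.4, 3.3, 175.2]
tcp_rot: [-3.142, 0.001, -2.964]
contact_force: [-1.0, 0.5, 4.6]
grip_width: 15.8
finger_force: 30.0
```

Seated at a TCP height of about 176 mm, and the 4.6 N reading matches the start of the spring. Pressing in now.

```bash
python3 -m creep '0 0 -0.001 0 0 0 0;0 0 -0.001 0 0 0 0;0 0 -0.001 0 0 0 0;0 0 -0.001 0 0 0 0;0 0 0 0 0 0 0;0 0 0 0 0 0 0;0 0 0 0 0 0 0'; python3 -m creep '0 0 -0.001 0 0 0 0;0 0 -0.001 0 0 0 0;0 0 0 0 0 0 0;0 0 0 0 0 0 0;0 0 0 0 0 0 0;0 0 0 0 0 0 0'
```

```text
time: 18.97
tool_pos: [488.4, 3.3, 171.4]
tcp_rot: [-3.141, 0.001, -2.964]
contact_force: [-1.6, 0.1, 7.7]
grip_width: 15.7
finger_force: 30.0
time: 19.47
tool_pos: [488.5, 3.3, 170.0]
tcp_rot: [-3.141, 0.001, -2.964]
contact_force: [-3.4, 0.3, 13.6]
grip_width: 15.8
finger_force: 30.0
```

```bash
python3 -m creep '0 0 0 0 0 0 0;0 0 0 0 0 0 0;0 0 0 0 0 0 0;0 0 0 0 0 0 0'; python3 -c "
from plant import viewer;import cv2
s=viewer.capture('side');cv2.imwrite('pics/m5.png',cv2.resize(s[130:330,200:350,::-1],None,fx=3,fy=3))"
```

```text
time: 19.8
tool_pos: [488.5, 3.3, 170.1]
tcp_rot: [-3.141, 0.001, -2.964]
contact_force: [-3.1, 0.6, 14.7]
grip_width: 15.4
finger_force: 30.0
```

View pics/m5.png

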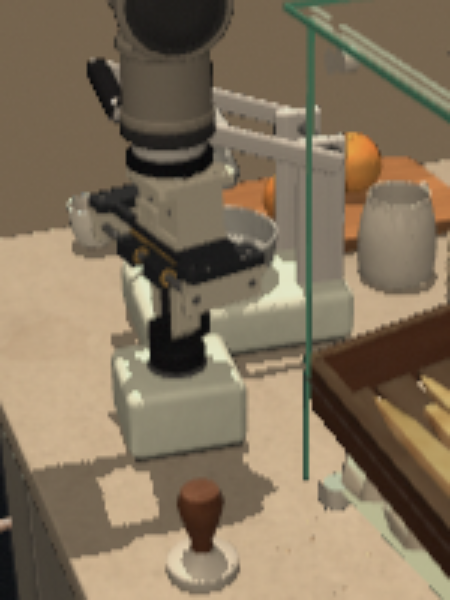

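The knob is down on the bezel at (178,350), the press arm is raised with its handle at (103,85), and the tamper has not moved. Handing in.

```bash
python3 -c "
from plant import order;print(order.close_job())"
```

```text
the job is handed in; nothing more can be done
None
```

I handed the job in at 19.8 s, with no verdict returned: handle brought down to its stop and eased back up, knob matched to the flat and fully home, and the shaft held pressed in with about 14 N.

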